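# Pack plated sockets into the latched sample case

## Task

Pack the plated sockets for dispatch: push every socket standing on the bench down onto a free square stud in the open case until its spring ball clicks in and the socket sits fully home. Then lower the lid closed, hook the latch claw over its keeper, and swing the latch lever down over centre until it lies against the case. Do not disturb the beaker, the bottle or the meter.

Things in the scene. Friction and masses are not known exactly. Their poses are not given: they have to be found in the camera images.
- case: grey plastic sample case fixed to the bench, 150 (own x) x 250 (own y) x 110 mm high, walls 5 mm, open on top. Origin: centre of its underside. Own -x is the front (latch), +x the back (lid hinge; the open lid stands up there), z up. A 50 mm wide bar along own y in the middle carries four studs 56 mm apart. Place and yaw vary
- stud0 (a point): foot of drive stud 0: on its axis, on the bar top, 45 mm above the bench, where a socket comes to rest. Steel, 19 mm square, sides along case x and y, straight for 18 mm, tapering to 13 mm at 25 mm. A spring ball sticks out 3.4 mm on the case -x side, 13 mm up: passing it takes 10 to 20 N down; till then a socket stands about 16 mm too high. Any socket fits, at any quarter turn
- stud1 (a point): foot of drive stud 1: on its axis, on the bar top, 45 mm above the bench, where a socket comes to rest. Steel, 19 mm square, sides along case x and y, straight for 18 mm, tapering to 13 mm at 25 mm. A spring ball sticks out 3.4 mm on the case -x side, 13 mm up: passing it takes 10 to 20 N down; till then a socket stands about 16 mm too high. Any socket fits, at any quarter turn
- stud2 (a point): foot of drive stud 2: on its axis, on the bar top, 45 mm above the bench, where a socket comes to rest. Steel, 19 mm square, sides along case x and y, straight for 18 mm, tapering to 13 mm at 25 mm. A spring ball sticks out 3.4 mm on the case -x side, 13 mm up: passing it takes 10 to 20 N down; till then a socket stands about 16 mm too high. Any socket fits, at any quarter turn
- stud3 (a point): foot of drive stud 3: on its axis, on the bar top, 45 mm above the bench, where a socket comes to rest. Steel, 19 mm square, sides along case x and y, straight for 18 mm, tapering to 13 mm at 25 mm. A spring ball sticks out 3.4 mm on the case -x side, 13 mm up: passing it takes 10 to 20 N down; till then a socket stands about 16 mm too high. Any socket fits, at any quarter turn
- socket0: plated steel socket upright on the bench, square hole down; may be absent (2 to 4 are there). Body 36 x 36 mm square (sides along own x, y) up to 36 mm, then round, 32 mm across, to 50 mm; about 0.24 kg. Hole in the underside 20.4 mm square, 27 mm deep, parallel to the body's sides, grooved all round for the ball. Origin: centre of its underside, z up
- socket1: plated steel socket upright on the bench, square hole down; may be absent (2 to 4 are there). Body 36 x 36 mm square (sides along own x, y) up to 36 mm, then round, 32 mm across, to 50 mm; about 0.24 kg. Hole in the underside 20.4 mm square, 27 mm deep, parallel to the body's sides, grooved all round for the ball. Origin: centre of its underside, z up
- socket2: plated steel socket upright on the bench, square hole down; may be absent (2 to 4 are there). Body 36 x 36 mm square (sides along own x, y) up to 36 mm, then round, 32 mm across, to 50 mm; about 0.24 kg. Hole in the underside 20.4 mm square, 27 mm deep, parallel to the body's sides, grooved all round for the ball. Origin: centre of its underside, z up
- socket3: plated steel socket upright on the bench, square hole down; may be absent (2 to 4 are there). Body 36 x 36 mm square (sides along own x, y) up to 36 mm, then round, 32 mm across, to 50 mm; about 0.24 kg. Hole in the underside 20.4 mm square, 27 mm deep, parallel to the body's sides, grooved all round for the ball. Origin: centre of its underside, z up
- lid (a joint): lid angle, 0 = closed, grows as it opens (1.85 at most), about case y at the back rim. Lid panel 150 x 250 x 14 mm; a stiff hinge holds it wherever it is left; moving it takes about 2 to 4 N at the tab
- lid_hinge (a point): middle of the lid's hinge line, at the case's back rim, 110 mm above the bench; the hinge line runs along case y. Axes turn with the lid (as the case's when closed)
- lid_tab (a point): grip point on the lid's black lift tab, 24 mm wide along case y, 8 mm thick, sticking 32 mm out of the lid's front edge near its +y end; the point lies 22 mm out from that edge, 172 mm from the hinge line, mid-thickness (7 mm above the lid's underside)
- keeper (a point): seat of the steel keeper on the lid's front edge: a channel 34 mm long (along case y), 9 mm wide, open upward, with a lip 3 mm thick rising 6 mm at its outer side and a plate behind it that reaches 18 mm above the lid's underside. The point is where the claw bar's centre rests when pulled tight. Axes as the lid's: -x outward, z up when closed
- lever (a joint): latch lever angle on the case front: 0 = open (leaning 0.70 rad outward from straight up), grows as it swings outward and down, 2.44 = shut, flat against the case pointing straight down. It stays where it is left (moving it takes about 6 to 9 N at its end; dead centre at about 2.05)
- lever_pivot (a point): lever's pivot, on the case front middle, 70 mm above the bench, 16 mm out from the front wall; the axis runs along case y
- lever_grip (a point): point on the lever 40 mm from its pivot; the lever is 22 mm wide (along case y), 5 mm thick, 56 mm long, its black end bent slightly outward
- bail (a joint): angle of the claw loop relative to the lever: 0 = flopped outward (its stop), grows as it is swung up and over towards the lid. It turns freely and falls outward by its weight unless it leans inward past straight up, when it falls against the lid
- bail_pivot (a point): pin on the lever, 9 mm from the lever pivot, about which the claw loop turns; axis along case y
- claw_bar (a point): middle of the claw's cross bar, a 5 mm round bar 48 mm long along case y, 52 mm from bail_pivot (it can spring out up to 4 mm more). With the lid shut and the lever open it swings over the keeper's lip and rests against the plate behind; swinging the lever down then draws it into the keeper's channel
- claw_tab (a point): grip point on the flat steel tab on the claw, beyond the cross bar, 20 mm wide along case y, 4 mm thick, 28 mm long; the point lies 68 mm from bail_pivot
- beaker: glass beaker, 70 mm across, 85 mm high; leave alone
- bottle: white plastic bottle, 60 mm across, 150 mm high; leave alone
- meter: flat black hand meter, 90 x 150 x 36 mm, lying on the bench; leave alone

How it is judged:
By the outcome, as a careful person would: the job done as asked, in the order asked, and still so for the second after the job is handed in, with the robot touching nothing.
Of socket0, socket1, socket2, socket3 only 2 to 4 are there at a start; the rules pass over those that are not, and their reading is None.
At some moment in a run one of socket0, socket1, socket2, socket3 may be knocked a few centimetres aside while the robot is not near it.
It also fails if it takes over 210 s, if anything falls off the work surface, if the arm or the gripper's body presses on something with over 40 N, if the wrist force passes 120 N, or if a joint passes its speed limit or range.

## Robot

A 6-joint arm with a two-finger parallel gripper is mounted at the origin on the work surface. World frame = base frame: x ahead of the robot, y to its left, z up, the work surface at z = 0. Lengths are in m, angles in rad, forces in N, time in s.
With the tool pointing down it reaches from about 0.35 to 1 m from the base axis. Payload 7.1 kg.
Tool frame: the origin (TCP) lies between the finger pads; the fingertips stand 22 mm ahead of it and the grasp point (between the pads) lies 3 mm ahead of it; x points along the fingers, y is the direction in which the jaws open and shut, and the axes are right-handed (so a half turn about x gives the same grasp; the last joint's range is limited). The gripper opens to 85 mm and grips with 20 to 120 N. Pads are 22 mm wide; open, the fingers measure 114 mm over their backs; the gripper's body (76 mm by 85 mm) begins 54 mm behind the grasp point. The pads swing forward as they close: fully open they stand 13 mm farther back than shut.
Start: joints at [1.242, 0.423, 1.63, -0, 1.089, -0.019], TCP at [0.191, 0.595, 0.253] pointing down, gripper open.
Joint ranges: [-3, 3], [-0.9, 2.11], [0.09, 2.58], [-1.31, 4.45], [0.11, 2.69], [-2.54, 2.54]. Speed limits (rad/s): [2.39, 2.39, 3.01, 3.14, 3.14, 3.14].

## Interface

Orientations are given as a rotation vector (axis times angle).
In Python, from rig import manip gives the robot as it stands. The module is installed in compiled form; this text tells all that it offers. Calls block until the motion is done:
- manip.move_to(position, orientation): joint-space move of the TCP to a pose.
- manip.servo_line(position, orientation=None, rate=0.15): straight line of the TCP; orientation=None keeps the orientation; rate is the mean speed in m/s.
- manip.set_joints(angles): joint-space move.
- manip.command_gripper(opening, f_grip=None): finger opening in m; f_grip is the grip in N (None keeps the last); returns when the fingers have stopped.
- manip.hold(seconds).
- manip.solve_ik(position, orientation): joint angles nearest the present ones, or None.
- manip.camera(name): name is "scene" or "top" or "wrist"; returns a dict with "image" (420x560x3 uint8, red, green, blue), "fx", "fy", "cx", "cy" (pixels), "cam_to_world" (4x4, takes a point from camera to world coordinates); the wrist camera has in their place "mount" (4x4, takes a point from camera to tool coordinates, whose origin is the TCP and whose axes are the tool frame's). Camera axes: x right, y down, z forward; pixel columns grow to the right and rows downward; lengths in m; the calibration is good to about 2 mm. A picture is of the moment at which its call begins: read the wrist's pose just before it. There is no depth.
A pose or a line that the arm cannot do raises manip.IKError and nothing moves.
- manip.sign_off(): hands the job in, once; it reports no verdict.
Readings, each from a call of its own:
- manip.get_time(): time.
- manip.get_joint_positions(): joint angles.
- manip.get_joint_vel(): joint speeds.
- manip.get_tau(): joint torques, N m.
- manip.get_position(): TCP position.
- manip.get_ee_rot(): TCP orientation.
- manip.get_contact_force(): force on the tool from outside, world axes, zero at the start.
- manip.get_torque(): the same for the moment, N m.
- manip.get_width(): finger opening in m.
Only numpy, scipy, OpenCV 4.12 (cv2) and the standard library are available. Lean on these libraries where they do the work, as an engineer would, in place of code of your own. Each camera call takes 0.05 s, during which the arm holds its last target. There are 200 camera calls.

## Working session

There is one attempt and no reset: what is moved stays moved. The work goes in short steps, each a Python script; the robot and the scene stay as the last script left them, time stands still between calls to the robot, and variables do not carry over. Pictures are saved under pics/ and viewed, about 12 in all and at most 16, crops included, and the job is handed in when it is done.

```bash
mkdir -p pics; cat > h.py <<'E'
import numpy as np, cv2
from scipy.spatial.transform import Rotation as R
from rig import manip as m
def shot(name,fn,crop=None,s=1):
    c=m.camera(name); im=c["image"]
    np.savez("pics/"+fn+".npz",**{k:v for k,v in c.items()})
    if crop: im=im[crop[1]:crop[3],crop[0]:crop[2]]
    im=cv2.resize(im,None,fx=s,fy=s,interpolation=cv2.INTER_CUBIC)
    cv2.imwrite("pics/"+fn+".png",im[:,:,::-1]); return c
def ray(c,u,v,z):
    T=np.array(c["cam_to_world"]); d=T[:3,:3]@np.array([(u-c["cx"])/c["fx"],(v-c["cy"])/c["fy"],1]); o=T[:3,3]
    return o+d*(z-o[2])/d[2]
def proj(c,p):
    T=np.array(c["cam_to_world"]); q=T[:3,:3].T@(np.array(p)-T[:3,3]); return np.array([c["fx"]*q[0]/q[2]+c["cx"],c["fy"]*q[1]/q[2]+c["cy"]])
E
python3 - <<'E'
from h import *
for n in("scene","top"):
    c=shot(n,n+"0",s=1.4); print(n,c["fx"],c["fy"],c["cx"],c["cy"],np.round(c["cam_to_world"],3).tolist())
c=m.camera("wrist"); print(np.round(c["mount"],4).tolist(),c["fx"])
print(m.get_time(),m.get_position(),m.get_ee_rot(),m.get_width())
E
```

```text
scene 433.52508726311163 433.52508726311163 272.18792306666575 207.2719924277525 [[0.246, 0.69, -0.681, 1.241], [0.969, -0.163, 0.185, -0.06], [0.017, -0.705, -0.709, 0.818], [0.0, 0.0, 0.0, 1.0]]
top 397.52780033132865 397.52780033132865 277.8094871057034 210.0345654713488 [[0.01, -0.991, 0.135, 0.462], [-0.999, -0.005, 0.035, 0.118], [-0.034, -0.135, -0.99, 0.915], [0.0, 0.0, 0.0, 1.0]]
[[-0.0006, -0.2935, 0.956, -0.1204], [1.0, -0.0011, 0.0003, 0.0005], [0.0009, 0.956, 0.2935, -0.0738], [0.0, 0.0, 0.0, 1.0]] 308.63624735488315
0.15 [0.19037452 0.59486948 0.25269984] [ 0.24218207  1.55732201 -0.24409566] 0.08548648438528421
```

View pics/scene0.png

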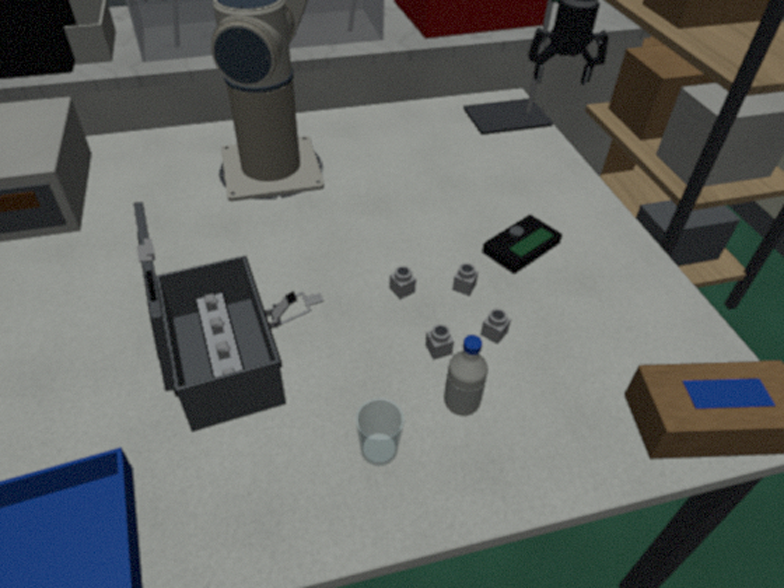

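View pics/top0.png

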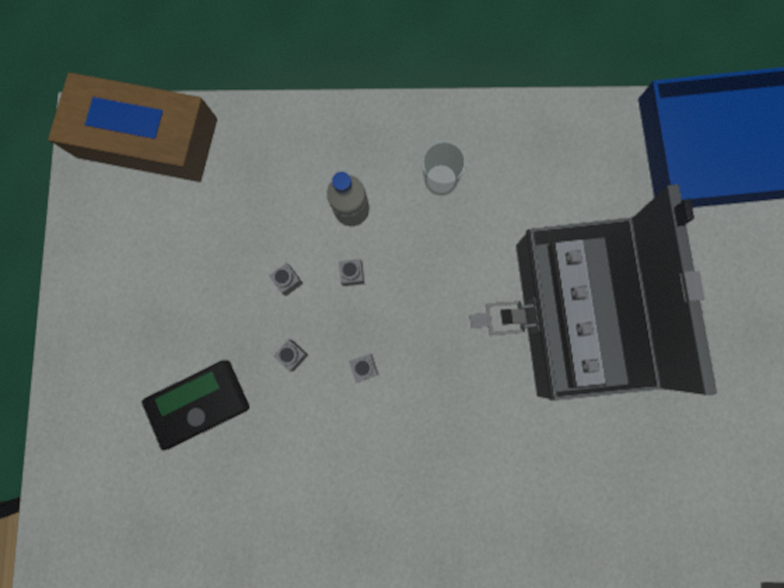

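The top view (1.4x) shows four sockets near (350,270), (285,278), (290,354) and (363,367). The open case is around (590,310), its latch pointing left at (505,318), with the lid up on the right. Next I enlarge both areas.

```bash
python3 - <<'E'
import numpy as np,cv2
im=np.load("pics/top0.npz")["image"]
def cr(fn,x0,y0,x1,y1,s):
    cv2.imwrite(fn,cv2.resize(im[y0:y1,x0:x1],None,fx=s,fy=s,interpolation=cv2.INTER_CUBIC)[:,:,::-1])
cr("pics/c1.png",330,130,520,290,4)
a=cv2.resize(im[175:285,185:285],None,fx=5,fy=5,interpolation=cv2.INTER_CUBIC)
cv2.imwrite("pics/c2.png",a[:,:,::-1])
E
```

```text
(no output)
```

View pics/c1.png

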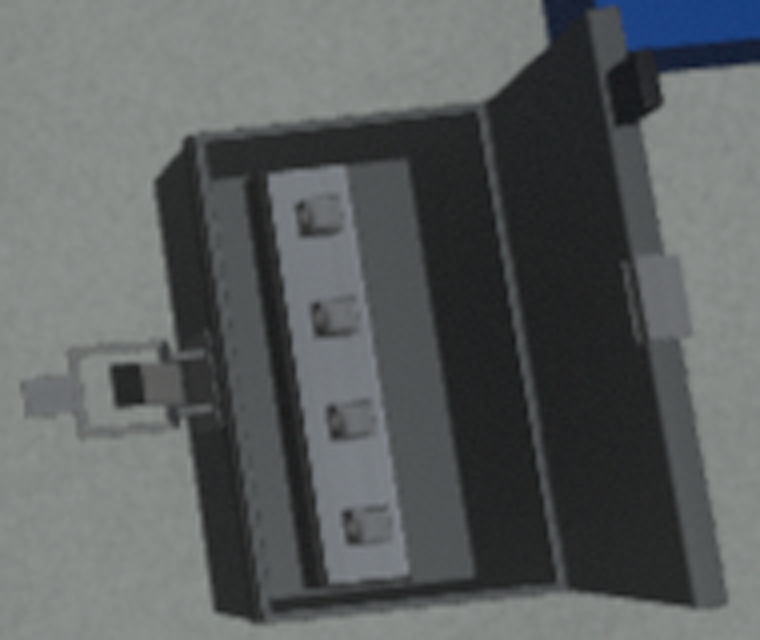

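View pics/c2.png

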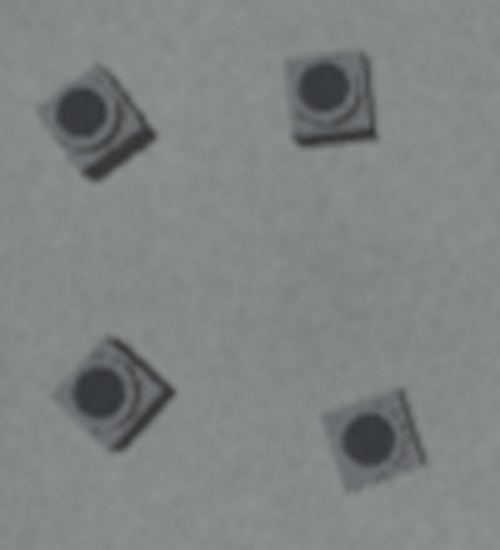

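Zoom 4 crop of the case: rim corners are (195,137), (487,103), (565,588) and (260,620), and the studs are at about (330,213), (343,316), (360,418) and (373,524). The socket crop shows holes at (82,111), (324,87), (100,391) and (367,439). I'll fit the case pose from these and overlay it to check.

```bash
cat > fit.py <<'E'
from h import *
from scipy.optimize import least_squares
d=np.load("pics/top0.npz"); c={k:d[k] for k in d.files}
z4=lambda U:np.array([330+(U[0]+.5)/4-.5,130+(U[1]+.5)/4-.5])
z5=lambda U:np.array([185+(U[0]+.5)/5-.5,175+(U[1]+.5)/5-.5])
obs=[((-.075,.125,.11),(193,135)),((.075,.125,.11),(487,103)),((.075,-.125,.11),(567,588)),((-.075,-.125,.11),(260,622)),
((0,.084,.07),(332,213)),((0,.028,.07),(345,315)),((0,-.028,.07),(362,418)),((0,-.084,.07),(375,524)),
((-.025,.12,.045),(268,175)),((.025,.12,.045),(347,167)),((.025,-.12,.045),(408,576)),((-.025,-.12,.045),(328,584))]
def W(p,q):
    r=R.from_euler('z',p[2]); return r.apply(q)+[p[0],p[1],0]
f=lambda p:np.concatenate([proj(c,W(p,q))-z4(u) for q,u in obs])
s=least_squares(f,[.42,-.3,-1.57],loss='soft_l1'); print(s.x,np.round(s.fun.reshape(-1,2),1).tolist())
np.save("case.npy",s.x)
for (h,e0,e1) in [((82,111),(40,108),(98,65)),((324,87),(286,60),(362,52)),((100,391),(53,394),(112,338)),((367,439),(322,413),(402,390))]:
    p=ray(c,*z5(h),.05); a=ray(c,*z5(e1),.036)-ray(c,*z5(e0),.036); print(np.round(p,4), np.degrees(np.arctan2(a[1],a[0])), np.linalg.norm(a))
im=cv2.resize(d["image"][130:290,330:520],None,fx=4,fy=4,interpolation=cv2.INTER_CUBIC)
def dot(q,col): 
    u=proj(c,W(s.x,q)); cv2.circle(im,tuple(int(v) for v in ((u-[330,130]+.5)*4)),3,col,-1)
for y in(-.084,-.028,.028,.084):
    for a in(-1,1):
        for b in(-1,1): dot((a*.0065,y+b*.0065,.07),(255,0,0)); dot((a*.0095,y+b*.0095,.045),(0,255,0))
for q,u in obs: dot(q,(255,255,0))
for th in(1.5,1.85):
    for y in(-.125,.125): dot((.075-.15*np.cos(th),y,.11+.15*np.sin(th)),(0,255,255))
    dot((.075-.172*np.cos(th)+.007*np.sin(th),.09,.11+.172*np.sin(th)+.007*np.cos(th)),(255,0,255))
cv2.imwrite("pics/fit.png",im[:,:,::-1])
E
python3 fit.py
```

```text
[ 0.55487581 -0.14698938 -1.46209944] [[0.4, -0.7], [-0.0, -0.4], [0.2, 1.3], [0.6, 0.3], [-0.8, -0.6], [-0.2, -0.4], [-0.6, 0.1], [0.2, 0.4], [-1.8, -3.5], [1.0, -3.8], [2.3, 3.2], [-1.2, 3.5]]
[0.6084 0.3204 0.05  ] -52.33079565152907 0.03247371444516792
[0.6196 0.2127 0.05  ] -83.72253463938482 0.03453885927230606
[0.4848 0.308  0.05  ] -45.569504392852124 0.035665001950398095
[0.4652 0.1911 0.05  ] -73.53690173976887 0.036647708813190016
```

View pics/fit.png

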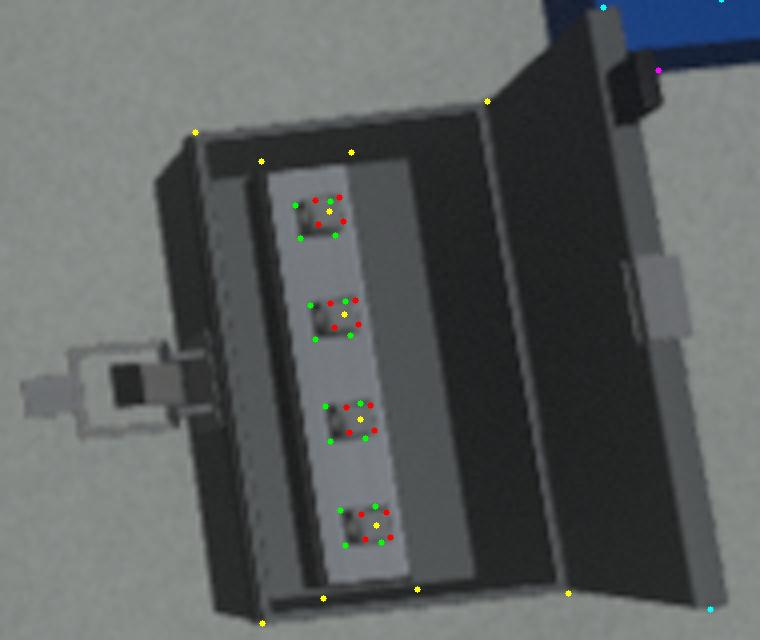

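```bash
sed -i '/^((-.025,.12,.045)/d; s/(375,524)),$/(375,524))]/' fit.py; python3 fit.py|head -1
cat >> h.py <<'E'
case=np.load("case.npy") if __import__("os").path.exists("case.npy") else None
def cw(q): return R.from_euler('z',case[2]).apply(q)+[case[0],case[1],0]
def down(a):
    ca,sa=np.cos(a),np.sin(a)
    return R.from_matrix(np.array([[0,ca,sa],[0,sa,-ca],[-1,0,0]])).as_rotvec()
def pick(a,p): # try both half turns: print joints
    return m.solve_ik(np.array(p),down(a))
F=lambda:np.round(m.get_contact_force(),1)
E
python3 - <<'E'
from h import *
for n,uv in(("scene",(464,402)),("top",(348,207))):
    d=np.load(f"pics/{n}0.npz"); c={k:d[k] for k in d.files}; print("bottle",ray(c,uv[0]/1.4,uv[1]/1.4,0))
S=[((.6084,.3204),-52.3),((.6196,.2127),-83.7),((.4848,.308),-45.6),((.4652,.1911),-73.5)]
for (p,a) in S:
    for k in range(4):
        q=pick(np.radians(a+90*k),(*p,.033)); print(p,a+90*k,None if q is None else np.round(q,2))
print(case)
for y in(-.084,.084):
    p=cw((0,y,.12)); print(p)
    for k in(0,2): q=pick(case[2]+k*np.pi/2,p); print(None if q is None else np.round(q,2))
E
```

```text
[ 0.5548217  -0.14699617 -1.46260695] [[0.4, -0.7], [0.0, -0.4], [0.2, 1.4], [0.5, 0.3], [-0.8, -0.6], [-0.2, -0.3], [-0.6, 0.2], [0.1, 0.4]]
bottle [0.73268727 0.22146588 0.        ]
bottle [0.73543071 0.22223022 0.        ]
(0.6084, 0.3204) -52.3 [ 0.47  0.79  1.57 -0.    0.79  1.38]
(0.6084, 0.3204) 37.7 [ 0.47  0.79  1.57 -0.    0.79 -0.19]
(0.6084, 0.3204) 127.7 [ 0.47  0.79  1.57 -0.    0.79 -1.76]
(0.6084, 0.3204) 217.7 None
(0.6196, 0.2127) -83.7 [0.31 0.75 1.65 0.   0.74 1.77]
(0.6196, 0.2127) 6.299999999999997 [ 0.31  0.75  1.65 -0.    0.74  0.2 ]
(0.6196, 0.2127) 96.3 [ 0.31  0.75  1.65 -0.    0.74 -1.37]
(0.6196, 0.2127) 186.3 None
(0.4848, 0.308) -45.6 [ 0.55  0.68  1.84 -0.    0.62  1.34]
(0.4848, 0.308) 44.4 [ 0.55  0.68  1.84 -0.    0.62 -0.23]
(0.4848, 0.308) 134.4 [ 0.55  0.68  1.84 -0.    0.62 -1.8 ]
(0.4848, 0.308) 224.4 None
(0.4652, 0.1911) -73.5 [ 0.37  0.62  2.   -0.    0.52  1.65]
(0.4652, 0.1911) 16.5 [ 0.37  0.62  2.   -0.    0.52  0.08]
(0.4652, 0.1911) 106.5 [ 0.37  0.62  2.   -0.    0.52 -1.49]
(0.4652, 0.1911) 196.5 None
[ 0.5548217  -0.14699617 -1.46260695]
[ 0.47131283 -0.15606636  0.12      ]
[-0.34  0.45  2.    0.    0.7   1.12]
[-0.34  0.45  2.   -0.    0.7  -2.02]
[ 0.63833057 -0.13792598  0.12      ]
[-0.23  0.63  1.64  0.    0.88  1.23]
[-0.23  0.63  1.64 -0.    0.88 -1.91]
```

```bash
cat >> h.py <<'E'
S=[((.6084,.3204),37.7),((.6196,.2127),6.3),((.4848,.308),44.4),((.4652,.1911),16.5)]
SY=[-.084,-.028,.028,.084]
def check(left):
    c=m.camera("top"); r=np.load("pics/top0.npz")["image"].astype(float); i=c["image"].astype(float); out={}
    for k in left:
        u,v=np.round(proj(c,(*S[k][0],.04))).astype(int)
        g=lambda x:cv2.GaussianBlur(x,(3,3),0)[v-13:v+13,u-13:u+13]
        out[k]=round(float(np.abs(g(i)-g(r)).mean()),1)
    cv2.imwrite("pics/last.png",c["image"][:,:,::-1]); print("diff",out,round(m.get_time(),1)); return out
def grab(k,g=.033):
    p,a=S[k]; o=down(np.radians(a))
    m.command_gripper(.06); m.move_to([*p,.16],o); m.servo_line([*p,g],rate=.1); print("F",F())
    m.command_gripper(.0,100); print("w",m.get_width(),m.get_position(),F())
    m.servo_line([*p,.2],rate=.25)
def place(j,g=.033,dx=0,dy=0):
    o=down(case[2]); P=lambda z:cw((dx,SY[j]+dy,z+g))
    m.move_to(P(.17),o); m.servo_line(P(.078),rate=.15); print("F0",F())
    for z in(.070,.066,.062,.059,.056,.053,.050,.047,.0445):
        m.servo_line(P(z),rate=.04); f=F(); print(round(z,4),f,round(m.get_position()[2]-g,4))
        if np.linalg.norm(f[:2])>35 or f[2]>45: print("STOP"); return False
    return True
def release(j,g=.033):
    m.command_gripper(.055); p=m.get_position(); m.servo_line([p[0],p[1],.20],rate=.2)
E
python3 - <<'E'
from h import *
check([0,1,2,3]); grab(3); print(place(0)); print(m.get_time())
E
```

```text
diff {0: 0.3, 1: 0.3, 2: 0.4, 3: 0.3} 0.2
F [ 0.5 -0.6 -0.2]
w 0.03444944827754255 [0.46543194 0.19118355 0.03395839] [-2.2 -1.2  9.3]
F0 [ 0.6  0.1 -3.3]
0.07 [-0.5  0.3 -2.2] 0.0701
0.066 [-2.1 -0.5 -3.2] 0.0657
0.062 [-4.9  3.1  0.5] 0.0616
0.059 [-3.1  5.  -2.2] 0.0583
0.056 [-2.7  4.7 -3.9] 0.0552
0.053 [-2.7  4.4 -4.2] 0.0521
0.05 [-3.2  5.7 -5.6] 0.0491
0.047 [-4.8  1.6 -5.8] 0.0463
0.0445 [-13.1   4.6  23.5] 0.0459
True
9.3917
```

```bash
python3 - <<'E'
from h import *
release(0); m.command_gripper(0)
for z in(.125,.119,.117):
    m.servo_line(cw((0,SY[0],z)),rate=.1); print(z,F(),m.get_position()[2])
    if F()[2]>8: break
m.servo_line(cw((0,SY[0],.2)),rate=.25)
if max(check([0,1,2]).values())<2:
    grab(2,.037); print(place(1,.037)); print(m.get_time())
shot("scene","s1",(80,150,330,320),3)
E
```

```text
0.125 [ 0.2 -0.6 -0.1] 0.1253698346082399
0.119 [ 0.4 -0.9 -0.2] 0.11901554080940915
0.117 [ 0.8 -0.3  0.2] 0.11708281375321251
diff {0: 0.5, 1: 0.4, 2: 0.5} 13.0
F [-0.4  0.3  0.4]
w 0.03430901281230323 [0.48525722 0.30826458 0.03822564] [-2.4 -1.1  8.5]
F0 [-0.5  0.3 -1.7]
0.07 [ 0.9 -0.   4.2] 0.0711
0.066 [ 3.4  5.1 24.6] 0.0697
0.062 [ 1.3  8.6 42.3] 0.068
0.059 [ 1.3 12.1 54.4] 0.0665
STOP
False
21.375
```

View pics/s1.png

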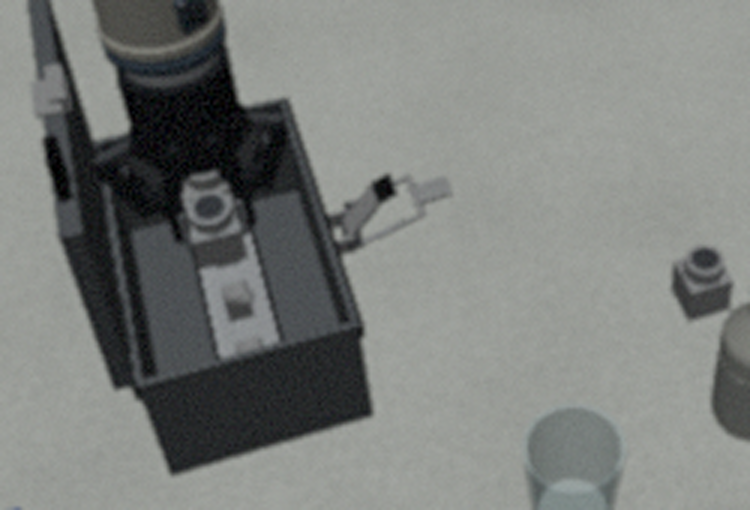

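The first socket is on stud0. The second is gripped at (212,215) and caught on top of stud1. I'll raise it and look with the wrist and scene cameras.

```bash
python3 - <<'E'
from h import *
m.servo_line(cw((0,SY[1],.078+.037)),rate=.1); print(F(),m.get_width())
c=shot("wrist","w1"); a=c["image"]
c2=m.camera("scene"); b=c2["image"][150:320,80:330]
c3=m.camera("top"); t=c3["image"][140:290,330:500]
A=cv2.resize(a,(480,360)); B=cv2.resize(t,(320,282),interpolation=cv2.INTER_CUBIC)
o=np.zeros((360,800,3),np.uint8); o[:360,:480]=A; o[:282,480:]=B
cv2.imwrite("pics/w1.png",o[:,:,::-1])
E
```

```text
[-0.1  0.5 -3.1] 0.03418470505041493
```

View pics/w1.png

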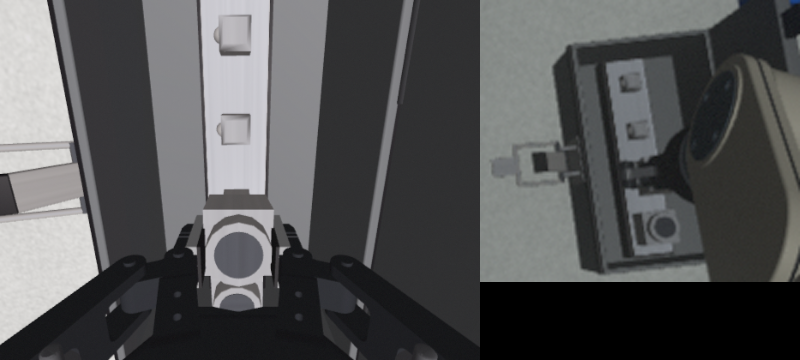

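```bash
python3 - <<'E'
import numpy as np,cv2
d=np.load("pics/w1.npz"); im=d["image"]
cv2.imwrite("pics/w1c.png",cv2.resize(im[0:370,180:380],None,fx=2.7,fy=1.6,interpolation=cv2.INTER_CUBIC)[:,:,::-1])
from h import *
print(F(),m.get_position(),m.get_ee_rot(),d["cx"],d["cy"])
pw=m.get_position(); Rt=R.from_rotvec(m.get_ee_rot()).as_matrix(); M=d["mount"]
T=np.eye(4);T[:3,:3]=Rt;T[:3,3]=pw
c=dict(fx=d["fx"],fy=d["fy"],cx=d["cx"],cy=d["cy"],cam_to_world=T@M)
for j in(2,3):
    print(j,"top corners",[np.round(proj(c,cw((a*.0065,SY[j]+b*.0065,.07))),1).tolist() for a in(-1,1) for b in(-1,1)])
    print(j,"foot",[np.round(proj(c,cw((a*.0095,SY[j]+b*.0095,.045))),1).tolist() for a in(-1,1) for b in(-1,1)])
# socket round top centre if nominally held, and body corners at 36mm
q=lambda p:np.round(proj(c,(T@np.append(p,1))[:3]),1).tolist()
g=.0382
print("round",q([g-.05,0,0]),"sq",[q([g-.036,a*.018,b*.018]) for a in(-1,1) for b in(-1,1)],"bot",[q([g,a*.018,b*.018]) for a in(-1,1) for b in(-1,1)])
E
```

```text
[ 1.2  0.5 -3.2] [ 0.52607615 -0.14989477  0.11381331] [ 2.16396032  0.11785441 -2.16853917] 277.34725232778936 208.25207169513746
2 top corners [[265.9, 163.9], [265.6, 139.0], [290.3, 163.9], [290.6, 139.0]]
2 foot [[262.6, 162.4], [262.1, 130.4], [293.6, 162.3], [294.1, 130.4]]
3 top corners [[264.5, 47.4], [264.2, 16.5], [291.7, 47.3], [292.0, 16.4]]
3 foot [[261.1, 62.3], [260.5, 23.9], [295.1, 62.3], [295.6, 23.8]]
round [277.8, 308.4] sq [[236.4, 253.4], [239.5, 323.3], [319.1, 253.3], [316.1, 323.3]] bot [[244.8, 224.8], [246.8, 283.1], [310.6, 224.8], [308.7, 283.0]]
```

View pics/w1c.png

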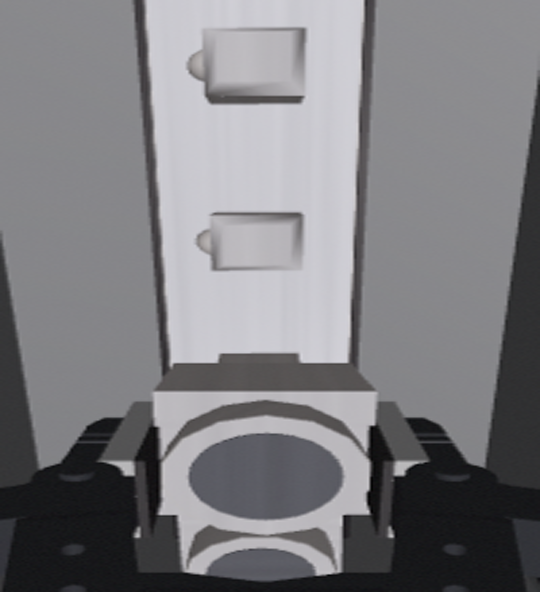

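The wrist view shows the gripped socket about 4 mm toward case +y and tilted by the press: its round top is at row 297, against 308 predicted. I'll set it back on the bench, then measure sockets and studs with the wrist camera so both share one calibration.

```bash
cat >> h.py <<'E'
def wcam(fn=None):
    pw=m.get_position(); Rt=R.from_rotvec(m.get_ee_rot()).as_matrix(); c=m.camera("wrist")
    T=np.eye(4);T[:3,:3]=Rt;T[:3,3]=pw; c["cam_to_world"]=T@np.array(c["mount"])
    if fn: np.savez("pics/"+fn+".npz",**c)
    return c
E
python3 - <<'E'
from h import *
m.servo_line(cw((0,SY[1],.2)),rate=.25)
p,a=S[2]; o=down(np.radians(a))
m.move_to([*p,.12],o); m.servo_line([*p,.042],rate=.1); m.servo_line([*p,.0395],rate=.03); print(F())
m.command_gripper(.06); m.servo_line([*p,.16],rate=.25); c1=wcam("ws2")
print(F(),m.get_time())
m.move_to(cw((0,SY[1],.2)),down(case[2])); c2=wcam("wst")
check([0,1,2])
for c,q in((c1,(*p,.05)),(c2,cw((0,SY[1],.07))),(c2,cw((0,SY[2],.07))),(c2,cw((0,SY[0],.095)))): print(proj(c,q))
A=np.hstack([cv2.resize(x["image"][130:420,130:430],None,fx=1.33,fy=1.33,interpolation=cv2.INTER_CUBIC) for x in(c1,c2)])
cv2.imwrite("pics/w2.png",A[:,:,::-1]); print(A.shape)
E
```

```text
[-0.1  0.1 -2.5]
[ 0.6  0.  -0.5] 26.35
diff {0: 0.6, 1: 0.6, 2: 8.6} 28.1
[276.71350741 212.89886307]
[278.45757743 207.52909239]
[278.57196588 140.04029467]
[278.41728522 281.47960134]
(386, 798, 3)
```

View pics/w2.png

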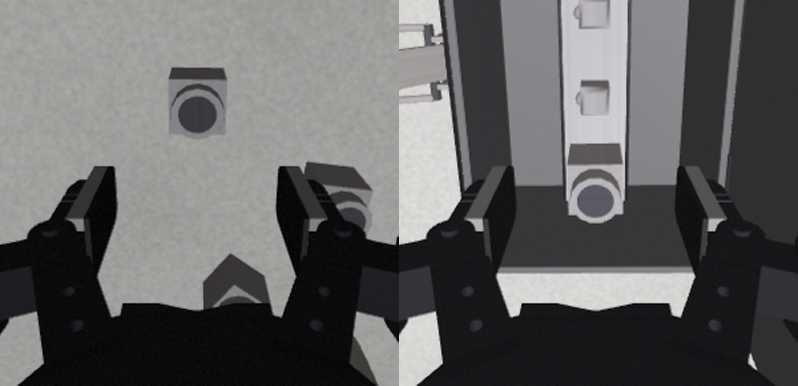

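Seated socket: hole at (278,283), predicted (278,281.5), so it is home. The stud positions agree to about 1 to 2 mm. The set-down socket is upright and aligned at about (278,214.6). I'll regrip it lower and check the grip before inserting.

```bash
cat >> h.py <<'E'
def gripview(c,g):  # predicted vs picture
    T=np.array(c["cam_to_world"])@np.linalg.inv(np.array(c["mount"]))
    q=lambda p:proj(c,(T@np.append(p,1))[:3]).round(1).tolist()
    print("pred round",q([g-.05,0,0]),"front top",q([g-.036,0,-.018]),"front bot",q([g,0,-.018]))
E
python3 - <<'E'
from h import *
d=np.load("pics/ws2.npz"); c={k:d[k] for k in d.files}
p=ray(c,278,214.6,.05); print(p)
S[2]=((p[0],p[1]),S[2][1]); m.servo_line(cw((0,SY[1],.22)),rate=.3); grab(2)
m.move_to(cw((0,SY[1],.17+.034)),down(case[2]))
c=wcam("w3"); gripview(c,.034)
cv2.imwrite("pics/w3.png",cv2.resize(c["image"][200:380,200:360],None,fx=3,fy=3,interpolation=cv2.INTER_CUBIC)[:,:,::-1])
print(m.get_time())
E
```

```text
[0.48650138 0.30770211 0.05      ]
F [ 0.2 -0.   0.2]
w 0.03434538192201726 [0.48678393 0.30785649 0.03395433] [-1.3 -0.8  6.7]
pred round [277.8, 314.8] front top [277.7, 257.7] front bot [277.7, 227.5]
34.6167
```

View pics/w3.png

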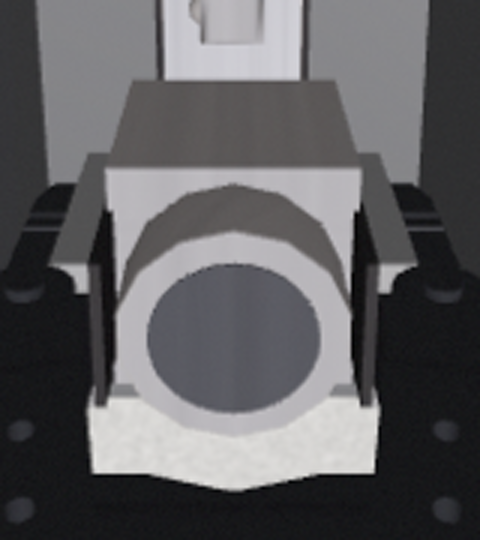

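Grip is straight: round top at (278,312), predicted 314.8, and front edges within 2 px. Inserting now.

```bash
python3 - <<'E'
from h import *
ok=place(1,.034,dy=-.0007); print(ok,m.get_time())
if ok: release(1); check([0,1])
E
```

```text
F0 [ 0.   0.  -2.3]
0.07 [-0.   0.5 -2.2] 0.0701
0.066 [-1.  -0.2 -2.2] 0.0658
0.062 [0.2 2.9 0.2] 0.0619
0.059 [-1.   8.3  0.4] 0.0586
0.056 [ 0.8  8.8 -2.7] 0.0552
0.053 [-0.1 10.2 -2.8] 0.0521
0.05 [ 0.3  7.9 -4.4] 0.049
0.047 [  0.    5.2 -10.1] 0.046
0.0445 [-3.5  6.7  3.1] 0.045
True 37.9833
diff {0: 0.5, 1: 0.5} 39.1
```

```bash
python3 - <<'E'
from h import *
L=[]
for k in(1,0):
    p,a=S[k]; m.move_to([*p,.17],down(np.radians(a))); c=wcam(f"h{k}"); print(k,proj(c,(*p,.05)))
    L.append(cv2.resize(c["image"][170:270,230:330],None,fx=4,fy=4,interpolation=cv2.INTER_CUBIC))
cv2.imwrite("pics/h.png",np.hstack(L)[:,:,::-1]); print(m.get_time())
E
```

```text
1 [276.22562257 208.69438357]
0 [276.20350396 208.67885336]
41.1333
```

View pics/h.png

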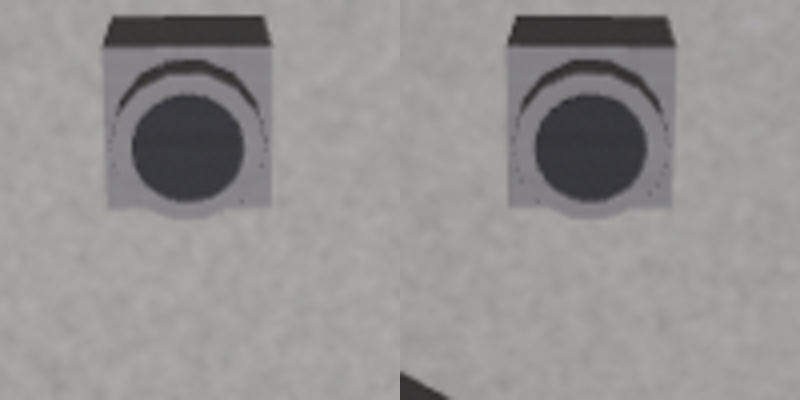

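Both sockets are aligned with the jaws: holes at (277,207) and (277.5,206.8), about 1 mm from prediction. I'll correct for that and place both.

```bash
python3 - <<'E'
from h import *
for k,uv in((1,(277,207)),(0,(277.5,206.75))):
    d=np.load(f"pics/h{k}.npz"); c={x:d[x] for x in d.files}; p=ray(c,*uv,.05); print(k,p); S[k]=((p[0],p[1]),S[k][1])
grab(0); ok=place(2,.034,dx=-.001)
if ok:
    release(2); m.servo_line(cw((0,SY[1],.24)),rate=.3)
    if check([1])[1]<2:
        grab(1); 
        if place(3,.034,dx=-.001): release(3)
print(m.get_time())
E
```

```text
1 [0.62007281 0.21420062 0.05      ]
0 [0.60823532 0.32234611 0.05      ]
F [0.5 0.4 0.6]
w 0.034692661168018786 [0.60871273 0.32254715 0.03408372] [-1.5 -0.   4.9]
F0 [ 0.6  1.5 -1.7]
0.07 [ 0.6  0.4 -2.3] 0.0701
0.066 [-0.3  0.2 -2.4] 0.0658
0.062 [-4.4 -1.5 -1.2] 0.0616
0.059 [-4.9  3.7 -0.3] 0.0585
0.056 [-5.   4.1 -0.8] 0.0554
0.053 [-4.6  3.  -0.9] 0.0524
0.05 [-3.3  3.6 -4.2] 0.0491
0.047 [-4.4  2.3 -6.7] 0.046
0.0445 [-9.6  2.9  7.8] 0.0451
diff {1: 0.4} 50.5
F [0.3 0.4 0.2]
w 0.034483727595165006 [0.62047851 0.21433725 0.03403122] [-1.8  0.2  5.2]
F0 [-0.6 -0.7 -2.1]
0.07 [ 0.5  0.5 -3. ] 0.0701
0.066 [-0.5 -0.3 -2.6] 0.0657
0.062 [-2.   1.3 -0.6] 0.0618
0.059 [-1.2  6.7 -0.3] 0.0586
0.056 [-1.7  6.1 -2.1] 0.0553
0.053 [-1.7  6.8 -2.4] 0.0521
0.05 [-0.2  8.  -5.3] 0.049
0.047 [-0.6  3.7 -8.7] 0.046
0.0445 [-5.   3.7  1.5] 0.045
60.2917
```

```bash
python3 - <<'E'
from h import *
m.servo_line(cw((0,SY[3],.26)),rate=.3)
m.move_to([.45,.15,.3],down(0))
c=m.camera("top"); d=m.camera("scene"); np.savez("pics/t5.npz",**c)
t=cv2.resize(c["image"][125:290,330:520],(400,347),interpolation=cv2.INTER_CUBIC)
s=cv2.resize(d["image"][130:310,80:260],(400,400),interpolation=cv2.INTER_CUBIC)
o=np.zeros((400,800,3),np.uint8); o[:347,:400]=t; o[:,400:]=s
for y in SY:
    for z,col in((.095,(255,0,0)),(.111,(0,255,0))):
        u=proj(d,cw((0,y,z))); o=cv2.circle(o,tuple(int(v) for v in (u-[80,130])*400/180+[400,0]),2,col,-1)
cv2.imwrite("pics/t5.png",o[:,:,::-1]); print(m.get_time())
E
```

```text
62.05
```

View pics/t5.png

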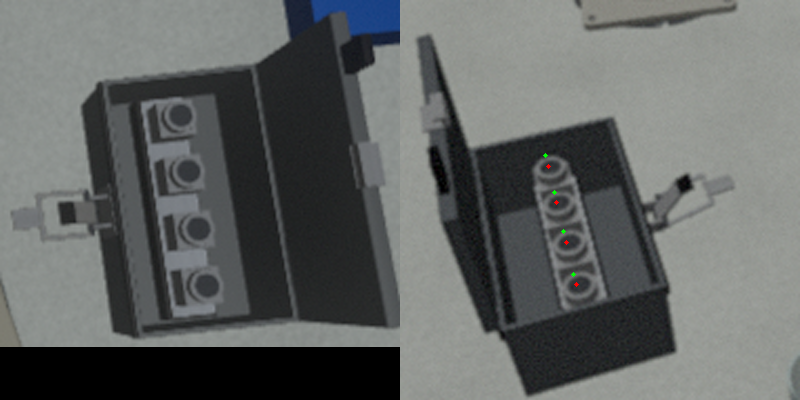

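All four rims lie on the red "home" markers, with none at the green "16 mm high" ones. Next I triangulate the lid tab and keeper from the two views: tab at (357,54) and (437,172), keeper at (368,165) and (433,110).

```bash
python3 - <<'E'
from h import *
d=np.load("pics/t5.npz"); ct={k:d[k] for k in d.files}; d=np.load("pics/scene0.npz"); cs={k:d[k] for k in d.files}
from scipy.optimize import least_squares
for n,a,b in(("tab",(499.6,150.7),(96.7,207.4)),("keeper",(504.8,203.5),(94.9,179.5))):
    s=least_squares(lambda p:np.r_[proj(ct,p)-a,proj(cs,p)-b],[.6,-.25,.27])
    q=R.from_euler('z',-case[2]).apply(s.x-[case[0],case[1],0]); print(n,s.x.round(4),"case",q.round(4),s.fun.round(1),"th",np.arctan2(q[2]-.11,.075-q[0]))
for y in(.08,.09):
  for th in(1.75,1.6,1.3,.8,.4,0):
    C=np.array([.075-.176*np.cos(th)+.011*np.sin(th)+.011,y,.11+.176*np.sin(th)+.011*np.cos(th)+.022])
    print(th,[None if (q:=m.solve_ik(cw(C),down(case[2]+s)))is None else q.round(2).tolist() for s in(np.pi/2,-np.pi/2)])
E
```

```text
tab [ 0.6484 -0.218   0.2747] case [0.0807 0.0853 0.2747] [-0.5 -0.1 -0.5 -0.2] th 1.6056219777739953
keeper [ 0.5626 -0.2251  0.2672] case [ 0.0785 -0.0007  0.2672] [-0.2 -0.  -0.2 -0.1] th 1.5932892824499971
1.75 [[-0.41, 0.49, 1.4, -0.0, 1.25, -0.51], None]
1.6 [[-0.37, 0.47, 1.43, -0.0, 1.25, -0.48], None]
1.3 [[-0.3, 0.44, 1.49, -0.0, 1.22, -0.41], None]
0.8 [[-0.19, 0.43, 1.58, -0.0, 1.13, -0.3], None]
0.4 [[-0.13, 0.48, 1.65, -0.0, 1.01, -0.23], None]
0 [[-0.1, 0.56, 1.69, -0.0, 0.89, -0.21], None]
1.75 [[-0.4, 0.5, 1.38, -0.0, 1.26, -0.51], None]
1.6 [[-0.37, 0.48, 1.41, -0.0, 1.25, -0.47], None]
1.3 [[-0.3, 0.45, 1.46, -0.0, 1.23, -0.41], None]
0.8 [[-0.19, 0.45, 1.56, -0.0, 1.13, -0.29], None]
0.4 [[-0.12, 0.49, 1.63, -0.0, 1.02, -0.23], None]
0 [[-0.09, 0.57, 1.67, -0.0, 0.9, -0.2], None]
```

```bash
python3 - <<'E'
from h import *
m.command_gripper(0)
o=down(case[2]+np.pi/2)
def P(th):
    r=.176-.010*th/1.8
    return cw((.075-r*np.cos(th)+.011*np.sin(th)+.011,.085,.11+r*np.sin(th)+.011*np.cos(th)+.022))
q=P(1.8)
m.move_to([.5,.0,.42],o)
m.move_to(q+[0,0,.10],o); m.servo_line(q,rate=.15); print(F(),m.get_position(),m.get_time())
for th in np.r_[np.arange(1.68,.05,-.12),0.0]:
    m.servo_line(P(th),rate=.12); f=F(); print(round(th,2),f)
    if np.linalg.norm(f)>30: print("STOP");break
p=m.get_position()
for dz in(.002,.004,.006):
    if F()[2]>12: break
    m.servo_line(p-[0,0,dz],rate=.03); print(dz,F(),m.get_position()[2]-.022-.121)
print(m.get_time())
E
```

```text
[ 0.6 -0.1  0.4] [ 0.65443827 -0.27138768  0.29244654] 65.4333
1.68 [-0.9 -1.4  0.3]
1.56 [-0.2 -1.1 -0.2]
1.44 [0.2 0.1 0.3]
1.32 [-0.1  0.7 -0.2]
1.2 [-0.5 -0.6 -0.9]
1.08 [-0.8 -0.7 -0.3]
0.96 [-0.8  0.4 -1.2]
0.84 [ 1.1 -0.2 -0.9]
0.72 [ 0.3 -0.2  0.3]
0.6 [ 0.1 -0.8  0.2]
0.48 [-0.3 -0.3  0.9]
0.36 [ 0.1 -0.1  0.7]
0.24 [0.2 0.2 0.4]
0.12 [-0.3 -1.2  0. ]
0.0 [-0.4 -0.1 -0.2]
0.002 [-4.4  0.2 12.8] -0.000185788881097243
70.5083
```

```bash
cat >> h.py <<'E'
def tdir(al): # tool pointing (sin al, -cos al) in case xz, jaws along case y
    t=np.array([np.sin(al),0,-np.cos(al)]); y=np.array([0,1,0.]); M=np.stack([t,y,np.cross(t,y)],1)
    return (R.from_euler('z',case[2])*R.from_matrix(M)).as_rotvec()
def tcp(C,n,al,w=.011): # world TCP so that the deepest tip corner is at C (x,z)
    t=np.array([np.sin(al),-np.cos(al)]); e=np.array([np.cos(al),np.sin(al)])
    q=np.array(C)+w*np.sign(e@n)*e-.022*t
    return cw((q[0],0,q[1]))
LP=np.array([-.091,.07]); BP=LP+.009*np.array([-np.sin(.7),np.cos(.7)])
def bail(psi,r=.070,al=np.pi/2,off=.002):
    b=np.array([-np.cos(psi),np.sin(psi)]); n=np.array([-np.sin(psi),-np.cos(psi)])
    return tcp(BP+r*b+off*n,n,al)
def lev(phi,r=.046,al=0,off=.0025):
    a=.7+phi; d=np.array([-np.sin(a),np.cos(a)]); n=np.array([np.cos(a),np.sin(a)])
    return tcp(LP+r*d+off*n,n,al)
E
python3 - <<'E'
from h import *
p=m.get_position(); m.servo_line([p[0],p[1],.3],rate=.3); m.move_to([.45,.2,.35],down(0))
from scipy.optimize import least_squares
c=m.camera("scene"); t=m.camera("top"); np.savez("pics/s6.npz",**c); np.savez("pics/t6.npz",**t)
A=cv2.resize(t["image"][140:290,330:480],(400,400),interpolation=cv2.INTER_CUBIC); B=cv2.resize(c["image"][160:310,100:250],(400,400),interpolation=cv2.INTER_CUBIC)
cv2.imwrite("pics/s6.png",np.hstack([A,B])[:,:,::-1])
s=least_squares(lambda p:np.r_[proj(t,p)-(342.4,228.6),proj(c,p)-(225,213.6)],[.55,.0,.1])
q=R.from_euler('z',-case[2]).apply(s.x-[case[0],case[1],0]); print(q,s.fun); v=q[[0,2]]-BP; print(v,np.hypot(*v),np.degrees(np.arctan2(v[1],-v[0])))
for al in(1.57,1.2,.9):
    print(al,[None if (x:=m.solve_ik(bail(ps,al=al),tdir(al))) is None else x.round(2).tolist() for ps in(0,.8,1.8)])
for ph,al in((0,0),(.5,0),(.9,.03),(1.5,.6),(2.,1.),(2.44,1.05)):
    x=m.solve_ik(lev(ph,al=al),tdir(al)); print(ph,None if x is None else x.round(2))
E
```

```text
[-0.16378227 -0.00071507  0.09035141] [-0.95083035 -0.19579658 -1.09892691 -0.06464281]
[-0.06698431  0.01346783] 0.0683248117774649 11.36829126815045
1.57 [[0.54, 1.14, 1.67, -1.16, 1.71, 1.27], [0.51, 1.04, 1.73, -1.19, 1.71, 1.23], [0.41, 0.96, 1.81, -1.29, 1.68, 1.21]]
1.2 [[0.52, 0.94, 1.77, -1.05, 1.4, 1.17], [0.49, 0.84, 1.81, -1.07, 1.41, 1.11], [0.38, 0.79, 1.86, -1.16, 1.37, 1.09]]
0.9 [[0.45, 0.78, 1.83, -0.94, 1.15, 1.03], [0.42, 0.69, 1.86, -0.94, 1.18, 0.95], [0.31, 0.64, 1.9, -1.01, 1.14, 0.9]]
0 [-0.1   0.49  1.89  0.    0.77 -0.2 ]
0.5 [-0.07  0.51  1.9   0.    0.73 -0.18]
0.9 [-0.05  0.54  1.91 -0.05  0.69 -0.12]
1.5 [ 0.28  0.7   1.9  -0.83  0.85  0.83]
2.0 [ 0.39  0.91  1.84 -1.09  1.15  1.15]
2.44 [ 0.37  0.94  1.83 -1.14  1.18  1.18]
```

View pics/s6.png

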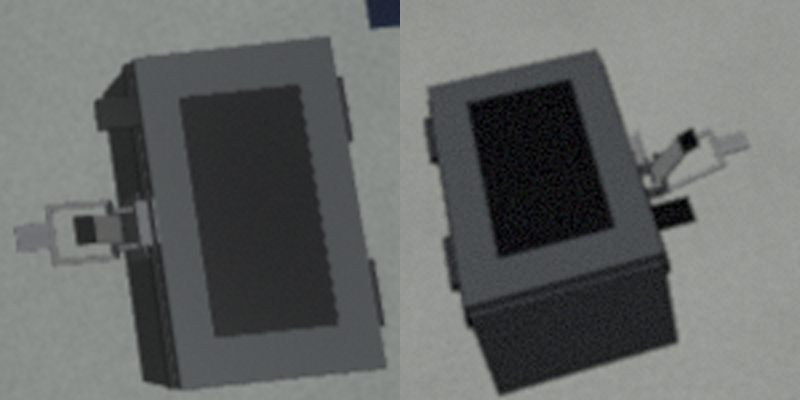

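Lid is shut flat. Claw tab measured at radius 68 mm, 11° above horizontal outward, which matches my model. Next I swing the claw up and over from below, with the wrist camera side up.

```bash
cat >> h.py <<'E'
def tflip(al): return (R.from_rotvec(tdir(al))*R.from_euler('x',np.pi)).as_rotvec()
E
python3 - <<'E'
from h import *
al=1.2; o=tflip(al)
P=lambda s:bail(s,al=al)
back=R.from_euler('z',case[2]).apply([-.10,0,.02])
q=P(-.12)
for s in(-.12,.8,1.5,1.9): print(m.solve_ik(P(s),o).round(2))
m.move_to(q+back+[0,0,.1],o); m.servo_line(q+back,rate=.2); m.servo_line(q,rate=.1); print(F(),m.get_time())
for s in np.arange(0,1.91,.19):
    m.servo_line(P(s),rate=.1); f=F(); print(round(s,2),f)
    if np.linalg.norm(f)>20: print("STOP");break
else:
    m.servo_line(m.get_position()+back*1.2+[0,0,.03],rate=.2)
    m.move_to([.45,.2,.35],down(0))
c=m.camera("scene"); t=m.camera("top")
A=cv2.resize(t["image"][170:270,330:430],(400,400),interpolation=cv2.INTER_CUBIC); B=cv2.resize(c["image"][180:280,140:240],(400,400),interpolation=cv2.INTER_CUBIC)
cv2.imwrite("pics/s7.png",np.hstack([A,B])[:,:,::-1]); print(m.get_time())
E
```

```text
[ 0.52  0.95  1.76 -1.05  1.39 -1.97]
[ 0.49  0.84  1.81 -1.07  1.41 -2.03]
[ 0.42  0.79  1.85 -1.13  1.39 -2.06]
[ 0.37  0.79  1.87 -1.17  1.36 -2.05]
[ 1.   0.8 -0. ] 76.45
0.0 [ 0.6  0.4 -0.5]
0.19 [ 0.5  0.6 -0.3]
0.38 [ 0.4  0.5 -0.6]
0.57 [ 0.4 -0.  -0.5]
0.76 [0.2 0.6 0.2]
0.95 [-0.7  1.  -0.1]
1.14 [-0.3 -0.2  0.5]
1.33 [-0.9  0.6 -0.8]
1.52 [-0.6  0.5  0.4]
1.71 [-0.1 -0.3 -0.4]
1.9 [-4.5 21.8  6.7]
STOP
79.6333
```

View pics/s7.png

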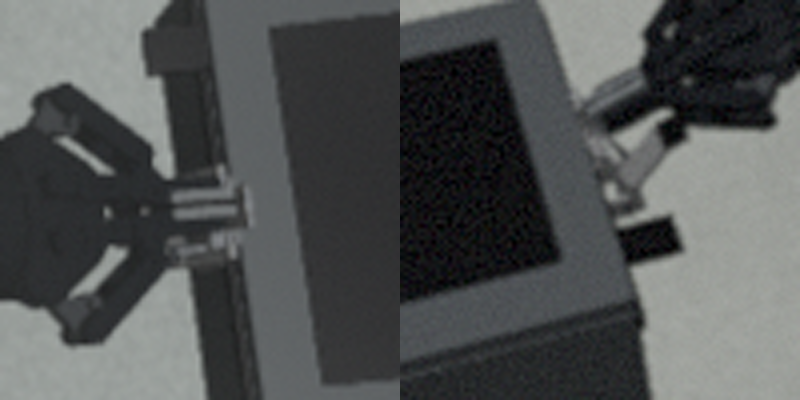

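```bash
cat >> h.py <<'E'
def lev(phi,r=.046,al=0,off=.0025,w=.011):
    a=.7+phi; d=np.array([-np.sin(a),np.cos(a)]); n=np.array([np.cos(a),np.sin(a)])
    t=np.array([np.sin(al),-np.cos(al)]); e=np.array([np.cos(al),np.sin(al)]); s=np.clip(e@n/.3,-1,1)
    q=LP+r*d+off*n+w*s*e+n*w*(abs(e@n)-s*(e@n))-.022*t
    return cw((q[0],0,q[1]))
E
python3 - <<'E'
from h import *
back=R.from_euler('z',case[2]).apply([-.10,0,.05])
m.servo_line(m.get_position()+back*1.2,rate=.2); m.move_to([.45,.2,.35],down(0))
t=m.camera("top"); b=np.load("pics/t6.npz")["image"]
pt=lambda i:i[227:231,339:345].mean().round(1)
print("tab patch now",pt(t["image"]),"before",pt(b),"bench",b[215:219,339:345].mean().round(1))
if abs(pt(t["image"])-b[215:219,339:345].mean())<8:
    o=tdir(0); q=lev(-.12); m.move_to(q+[0,0,.12],o); m.servo_line(q,rate=.1); print(F())
    for ph in np.arange(0,.81,.1):
        m.servo_line(lev(ph),rate=.06); f=F(); print(round(ph,2),f)
        if np.linalg.norm(f)>40: print("STOP");break
    else:
        m.servo_line(m.get_position()+[0,0,.15],rate=.2); m.move_to([.45,.2,.35],down(0))
c=m.camera("scene"); t=m.camera("top")
A=cv2.resize(t["image"][170:270,330:430],(400,400),interpolation=cv2.INTER_CUBIC); B=cv2.resize(c["image"][180:280,140:240],(400,400),interpolation=cv2.INTER_CUBIC)
cv2.imwrite("pics/s8.png",np.hstack([A,B])[:,:,::-1]); print(m.get_time())
E
```

```text
tab patch now 137.8 before 112.8 bench 139.2
[-0.2  0.4 -0.2]
0.0 [0.4 1.1 0.5]
0.1 [1.  0.4 1.9]
0.2 [0.  1.4 4.7]
0.3 [0.5 2.2 4.7]
0.4 [ 2.4 -1.   2.1]
0.5 [ 2.  -1.2  1.3]
0.6 [ 1.8 -3.4  1.5]
0.7 [ 2.2 -0.7  1.6]
0.8 [0.8 0.  1.6]
89.375
```

View pics/s8.png

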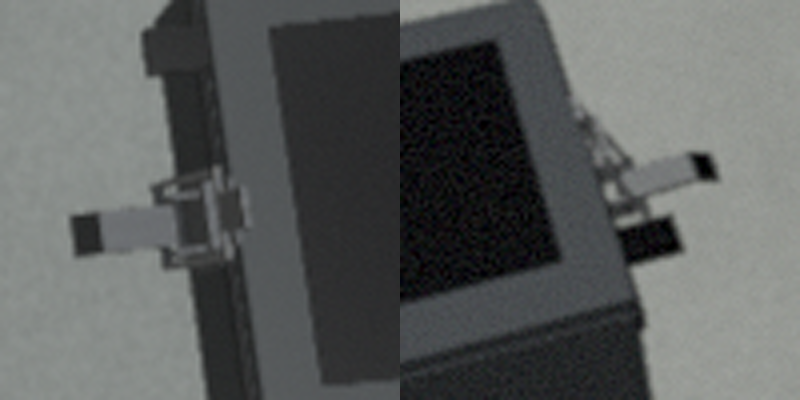

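The lever now lies out horizontally, with its end at (85,232). The claw's cross bar stands at the keeper, at (212,205). I'll continue swinging the lever down and in, with force monitoring.

```bash
python3 - <<'E'
from h import *
t=m.camera("top")
print("bar case:",[R.from_euler('z',-case[2]).apply(ray(t,383,221,z)-[case[0],case[1],0]).round(4).tolist() for z in(.115,.122)])
AL=lambda ph:min(.95,.5+(ph-.75)*.45)
RR=lambda ph:.046-.006*np.clip((ph-1.4)/1,0,1)
P=lambda ph:lev(ph,r=RR(ph),al=AL(ph))
al=AL(.7); o=tflip(al); back=R.from_euler('z',case[2]).apply([-np.sin(al),0,np.cos(al)])*.1
q=P(.68); m.move_to(q+back,o); m.servo_line(q,rate=.1); print(F())
ok=True
for ph in np.r_[np.arange(.8,2.4,.1),2.44,2.48]:
    m.servo_line(P(ph),tflip(AL(ph)),rate=.06); f=F(); print(round(ph,2),f,np.linalg.norm(f).round(1))
    if np.linalg.norm(f)>60: ok=False; print("STOP");break
print(m.get_time(),m.get_position())
E
```

```text
bar case: [[-0.0828, 0.0038, 0.115], [-0.0845, 0.0032, 0.122]]Traceback (most recent call last):
  File "<stdin>", line 8, in <module>
rig.IKError: the arm cannot take that pose within its joint ranges
```

```bash
cat > l2.py <<'E'
from h import *
AL=lambda ph:min(.95,.7+(ph-.75)*.3)
RR=lambda ph:.046-.006*np.clip((ph-1.4)/1,0,1)
P=lambda ph:lev(ph,r=RR(ph),al=AL(ph))
al=AL(.68); o=tflip(al); back=R.from_euler('z',case[2]).apply([-np.sin(al),0,np.cos(al)])*.08
L=np.r_[np.arange(.8,2.4,.1),2.44,2.48]
for ph in L:
    x=m.solve_ik(P(ph),tflip(AL(ph)))
    if x is None or ph in(.8,2.48): print(ph,x)
q=P(.68); m.move_to(q+back,o); m.servo_line(q,rate=.1); print(F())
for ph in L:
    m.servo_line(P(ph),tflip(AL(ph)),rate=.06); f=F(); print(round(ph,2),f,np.linalg.norm(f).round(1))
    if np.linalg.norm(f)>60: print("STOP");break
print(m.get_time(),m.get_position(),P(2.44))
E
python3 l2.py
```

```text
0.8 [ 0.3063363   0.66021467  1.89571665 -0.88598834  0.97892334 -2.28235447]
2.48 [ 0.33730813  0.877428    1.85927424 -1.10426314  1.09068485 -2.01808591]
[ 0.7 -0.2 -0.1]
0.8 [ 0.7  0.9 -0.1] 1.1
0.9 [ 1.1 -1.9  2.3] 3.2
1.0 [ 2.7 -0.1  4. ] 4.8
1.1 [ 2.  -0.6  3.9] 4.4
1.2 [1.9 0.2 3. ] 3.6
1.3 [ 2.2 -1.2  3. ] 3.9
1.4 [ 1.5 -0.3  2.9] 3.3
1.5 [0.2 1.2 2.3] 2.6
1.6 [ 1.9 -3.2  6.1] 7.1
1.7 [0.3 1.2 2.3] 2.6
1.8 [0.6 1.4 2.1] 2.6
1.9 [1.2 2.2 2.2] 3.3
2.0 [-0.1  1.   2.1] 2.3
2.1 [ 0.1  0.9 -1.5] 1.8
2.2 [-0.1  1.7 -1.3] 2.1
2.3 [-0.3  4.  -3.3] 5.2
2.44 [-0.6  3.6 -0. ] 3.6
2.48 [-3.2 10.2 -0. ] 10.7
97.2417 [ 0.54212619 -0.03063986  0.03379146] [ 0.54209565 -0.0298279   0.03385349]
```

```bash
python3 - <<'E'
from h import *
back=R.from_euler('z',case[2]).apply([-np.sin(.95),0,np.cos(.95)])
m.servo_line(m.get_position()+back*.10+[0,0,.06],rate=.2); w=m.camera("wrist")["image"]
m.move_to([.45,.2,.35],down(0))
c=m.camera("scene"); t=m.camera("top"); np.savez("pics/t9.npz",**t); np.savez("pics/s9.npz",**c); np.save("pics/w9.npy",w)
f=lambda i,s:cv2.resize(i,s,interpolation=cv2.INTER_CUBIC)
A=f(t["image"][180:255,340:440],(400,300)); B=f(c["image"][180:255,140:240],(400,300)); W=f(w,(400,300)); D=f(t["image"],(400,300))
cv2.imwrite("pics/s9.png",np.vstack([np.hstack([A,B]),np.hstack([W,D])])[:,:,::-1]); print(m.get_time(),F())
E
```

```text
100.4667 [ 0.3  0.  -0.7]
```

View pics/s9.png

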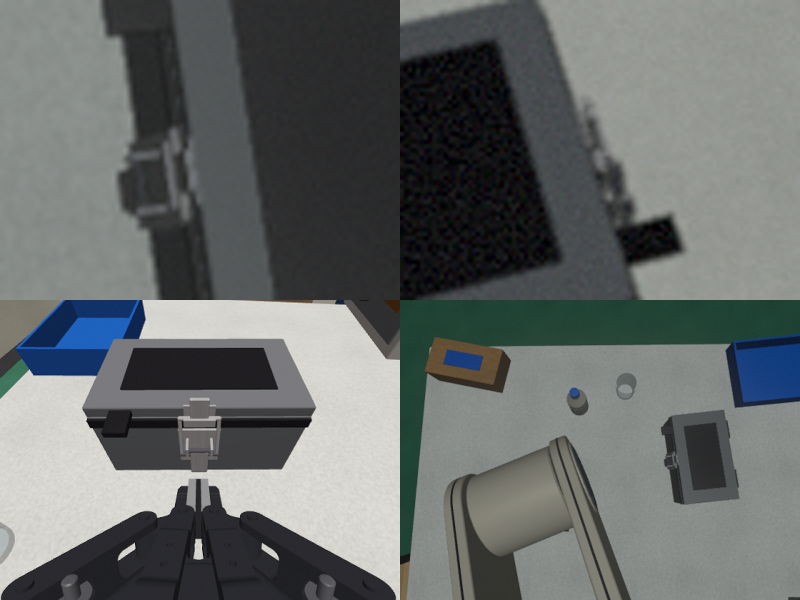

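Everything looks right: lever straight down, claw bar over the keeper at (200,420), lid flat, beaker and bottle in place. One gentle lift test under the tab will confirm that the latch holds.

```bash
python3 - <<'E'
from h import *
al=1.2; o=tflip(al); t=np.array([np.sin(al),-np.cos(al)]); e=np.array([np.cos(al),np.sin(al)])
def P(x,z): q=np.array([x,z])-.011*e-.022*t; return cw((q[0],.085,q[1]))
back=R.from_euler('z',case[2]).apply([-.1,0,.0])
m.move_to(P(-.096,.105)+back+[0,0,.08],o); m.servo_line(P(-.096,.105)+back,rate=.2); m.servo_line(P(-.096,.105),rate=.1); print(F())
for z in np.arange(.108,.121,.001):
    m.servo_line(P(-.096,z),rate=.03); f=F(); print(round(z,3),f)
    if f[2]<-7: break
m.servo_line(P(-.096,.105),rate=.05); m.servo_line(P(-.096,.105)+back,rate=.2); m.move_to([.45,.2,.35],down(0))
a=m.camera("top")["image"].astype(float); b=np.load("pics/t9.npz")["image"].astype(float)
d=np.abs(cv2.GaussianBlur(a-b,(3,3),0)); print("top diff case",d[150:280,360:470].mean().round(2),d[150:280,360:470].max().round(1))
r=np.load("pics/top0.npz")["image"].astype(float); d=np.abs(cv2.GaussianBlur(a-r,(3,3),0))
for n,(u,v) in dict(bottle=(247,140),beaker=(316,122),meter=(140,290)).items(): print(n,d[v-20:v+20,u-20:u+20].mean().round(2))
print(m.get_time())
E
```

```text
[-0.5  0.6 -1.3]
0.108 [0.3 0.6 0.6]
0.109 [ 1.1  2.  -3.5]
0.11 [ 2.1  3.2 -9.7]
top diff case 0.43 6.6
bottle 2.31
beaker 2.63
meter 78.95
108.275
```

```bash
python3 - <<'E'
from h import *
m.set_joints([1.242,.423,1.63,0,1.089,-.019])
a=m.camera("top")["image"].astype(float); r=np.load("pics/top0.npz")["image"].astype(float)
d=np.abs(cv2.GaussianBlur(a-r,(3,3),0))
for n,(u,v) in dict(bottle=(247,140),beaker=(316,122),meter=(140,290)).items(): print(n,d[v-20:v+20,u-20:u+20].mean().round(2))
if all(d[v-20:v+20,u-20:u+20].mean()<1.5 for u,v in((247,140),(316,122),(140,290))): m.sign_off(); print("signed",m.get_time())
E
```

```text
bottle 1.03
beaker 1.26
meter 0.76
the job is handed in; nothing more can be done
the job is handed in; nothing more can be done
```

The job is done and handed in at about 110 s: four sockets are home on the four studs, the lid is shut, and the latch is hooked and closed over centre.

- **Sockets:** in the scene camera all four rims sat at the height for fully home, not 16 mm high. I saw no separate click in the force readings. The second socket first caught on top of its stud, with about 54 N at the wrist. I set it back on the bench, regripped it and it went in cleanly.
- **Lid and latch:** the lid reached its stop at the closed height. The lever stopped at its shut angle, and the pictures show the claw over the keeper. A gentle lift under the lid tab met nearly 10 N with no visible movement, where the free lid would have moved at 2 to 4 N.
- **Beaker, bottle and meter:** the last top picture with the arm clear matches the first one. The differences there were small, and I put them down to noise and lighting.

No check was failing at hand-in. An earlier comparison for the meter had been spoiled by the arm blocking the view; the repeat was clean.

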